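Contact-test a connector block and log it with the scanner

TASK

The connector block is in the test jig: press the jig's red plunger down along its slant until you feel it come up firmly against its inner stop (how deep that is differs from time to time and cannot be seen, and it must not be rammed), keep it there for about a second and let it spring back up. Then log the test: squeeze the yellow trigger of the stand-mounted scanner fully towards its grip and let it go again. Leave the block in its nest and everything else on the bench where it is.

Things in the scene. Friction and masses are not known exactly. Their poses are not given: they have to be found in the camera images.
- test_jig: fixed jig; origin under the centre of its grey base plate, 180 x 240 x 12 mm. White housing 110 x 120 mm, top at z = 92 mm, centred at (30, 40) mm; an aluminium guide block 62 x 70 mm rises from it, slanted 30 degrees to the jig's -x side, mouth at (-10, 40, 115) mm. Blue nest for the block centred at (0, -75) mm, floor at z = 15, rim at z = 26 mm
- plunger: red round head, 40 mm across, 14 mm thick; origin at the centre of its top face, z axis out of it along the stem (30 degrees off vertical, leaning to the jig's -x); slides along z only. At rest at (-30, 40, 149.6) mm in the jig's frame. Spring 5 N at rest, up to 12 N pressed; meets its stop after 6 to 18 mm, by a hidden setting; over 40 N on the stop is ramming
- depth_stop: brass bushing at the mouth of the guide block, 32 mm across, 6 mm high, origin at the centre of its lower face, z axis along the stem; it carries, out of sight inside, the pin that stops the plunger. Its pose does not tell the depth of the stop
- block: aluminium connector block 60 x 40 x 26 mm (x, y, z) with three black studs 12 mm across and 8 mm high on top, loose, sitting in the jig's nest; origin at the centre of its underside
- scanner: fixed pistol-grip scanner on its side on a stand; origin on the table under the barrel. Barrel 60 x 165 x 50 mm along +y, its axis 110 mm up, top at 138 mm. Black grip 30 mm wide (y), 30 mm thick (z) runs from x = -28 to -143 mm, centre line at y = -30, z = 110 mm, free underneath; the yellow trigger lies beside it on the +y side
- squeeze_point (a point): point fixed on the scanner at (-74, -21.5, 110) mm of its frame, same axes: midway between the back of the grip (y = -45 mm) and the front of the fully squeezed trigger (y = 2 mm). Fingers come from above and close along the scanner's y: 58 mm over grip and trigger at rest, 47 mm squeezed
- trigger_face (a point): point on the trigger's front face, 40 mm from its hinge, where a finger presses it towards the scanner's -y; the trigger bar is 60 mm long in x, 10 mm thick, 22 mm high
- scan_trigger (a joint): trigger angle: 0 released, 0.28 rad fully squeezed; springs back; about 5 N at the trigger face squeezes it fully
- spare_block: second connector block, same as the first, loose on the bench, to be left alone
- screwdriver: screwdriver lying on the bench, to be left alone; origin on its underside
- tape_roll: yellow roll 84 mm across, 24 mm high, to be left alone; origin under its centre
- mug: white mug 76 mm across, 90 mm high, to be left alone; origin under its centre
- jar: clear jar with blue cap, 56 mm across, 80 mm high, to be left alone; origin under its centre
There are look-alikes about, which are no part of the job. What is shaped like the block but orange or purple is not meant.

How it is judged:
On the way, in this order (a step that is already met when the one before it is completed fails the run):
1. the plunger is held against its inner stop (more than 2 N on the stop) (contact force between plunger and depth_stop above 2 N), for 0.5 s.
2. the plunger is back up (within 2.5 mm of its rest height in the jig's frame) with the trigger not squeezed (z of plunger in the frame of test_jig above 0.1471 m and value of joint scan_trigger below 0.05 rad), for 0.1 s.
3. the trigger is fully squeezed (beyond 0.24 rad) (value of joint scan_trigger above 0.24 rad), for 0.2 s.
At the end, for the whole second after the job is handed in: The trigger is released (under 0.03 rad), the plunger is back up within 2.5 mm of its rest height, and the block rests upright in its nest, within 8 mm of where it was (value of joint scan_trigger below 0.03 rad and z of plunger in the frame of test_jig above 0.1471 m and distance of block from where it was at the start of the episode below 0.008 m and angle between block's own z axis and vertical below 0.1 rad and linear speed of block below 0.02 m/s); the robot touches nothing.
It fails at once if the plunger is rammed: more than 40 N between plunger and stop (contact force between plunger and depth_stop above 40 N).
It fails at once if the block is knocked out of place (more than 15 mm) (distance of block from where it was at the start of the episode above 0.015 m).
It fails at once if a bystander is moved more than 20 mm (distance of any of spare_block, screwdriver, tape_roll, mug, jar from where it was at the start of the episode above 0.02 m).
It also fails if it takes over 51 s, if anything falls off the work surface, if the arm or the gripper's body presses on something with over 40 N, if the wrist force passes 120 N, or if a joint passes its speed limit or range.

ROBOT

A 7-joint arm with a two-finger parallel gripper is mounted at the origin on the work surface. World frame = base frame: x ahead of the robot, y to its left, z up, the work surface at z = 0. Lengths are in m, angles in rad, forces in N, time in s.
With the tool pointing down it reaches from about 0.4 to 0.925 m from the base axis. Payload 4.1 kg.
Tool frame: the origin (TCP) lies on the centre line of the jaws, within the pads' length; the fingertips stand 17 mm ahead of it and the grasp point (between the pads) lies 2 mm behind it; z points along the fingers, y is the line along which they close (so a half turn about z gives the same grasp; the last joint's range is limited). The gripper opens to 85 mm and grips with 20 to 120 N. Pads are 22 mm wide; open, the fingers measure 114 mm over their backs; the gripper's body (76 mm by 85 mm) begins 54 mm behind the grasp point. The pads swing forward as they close: fully open they stand 13 mm farther back than shut.
Start: joints at [1.222, 0.398, 0.045, 1.537, -0.019, 1.207, -0.051], TCP at [0.161, -0.63, 0.248] pointing down, gripper open.
Joint ranges: [-2.82, 2.82], [-0.49, 2.23], [-1.37, 1.46], [0, 2.46], [-1.36, 4.5], [0.23, 2], [-2.94, 2.94]. Speed limits (rad/s): [2.57, 2.57, 3.14, 3.14, 3.14, 3.14, 3.14].

INTERFACE

Orientations are given as a unit quaternion [w, x, y, z].
In Python, from rig import * gives the robot as it stands.
- The arm moves only by the tool arm_command, never from a script. Its arguments are lists of equal length, an entry for each row: "delta_pos": the shift along the tool's x, y, z in cm, a list of three; "dr": the turn, a rotation vector about the tool's x, y, z in rad, a list of three; "jaw": the opening, from 0 (shut) to 1 (fully open). In form: {"delta_pos": [[dx, dy, dz], ...], "dr": [[ax, ay, az], ...], "jaw": [jaw, ...]}. A call has 1 to 12 rows; each row shifts and turns the commanded pose from where the row before left it, along the tool's axes as they then stand; what a row does not reach is not made up. A row lasts 1/10 s, in which the tool goes at most 50 mm and 8.59 degrees, less where a joint would pass 70% of its speed; a pose out of reach is approached as far as the arm can. A call with a gripper value outside its range is refused whole. The fingers move at their own pace and stop on an object; the grip force is fixed at half the most. Time passes only in rows, so rows that do not move let the fingers close. It gives the time, the measured TCP pose, the force, the opening and the grip force at its end, in the units of the state.
- sense(): the state, without advancing time (a new reading comes with each control period).
- snapshot(name): name is "side" or "top" or "wrist"; returns the picture (400x640x3 uint8, red, green, blue); there is no depth.
- calibration(name): a dict with "fx", "fy", "cx", "cy" (pixels), "k1" (the pictures are not rectified: a ray, as slopes to the right and down, at radius r is drawn at 1 + k1 r^2 times it, then the intrinsics apply), "position" and "orientation" of the camera in the world; the wrist camera has in their place "mount" (4x4, takes a point from camera to tool coordinates, whose origin is the TCP and whose axes are the flange's). Camera axes: x right, y down, z forward; pixel columns grow to the right and rows downward; lengths in m; the calibration is good to about 2 mm. A picture is of the moment at which its call begins: read the wrist's pose just before it. calibration takes no time and is no camera call.
- sign_off(): hands the job in; it is judged then, once.
Trained networks look in the newest picture that a camera, given by its name, has taken for a name from the list of things; names that differ only in an ending like _2 or _b are one class to them, and where a whole thing is asked for, a point or a joint stands for the part that bears it (a point fixed in the world has none). Each returns a list of dicts, best first, with "confidence" (0 to 1); they miss things now and then, are a little off and sometimes report something else, mostly with a low value. They report only what shows in the picture. A call takes as long as a camera call. They do not tell look-alikes from the thing itself.
- masks_of(camera, name): "region" (400x640 bool, what is visible of it) and "bbox" ([left, top, right, bottom] in pixels, round what is visible of it).
- tip_of(camera, name): "uv" ([column, row] in pixels: a listed point, or the origin of a listed thing).
The state is a dict: "time_s": time; "joint_pos": joint angles; "qd": joint speeds; "effort": joint torques, N m; "position": TCP position; "orientation": TCP orientation; "force": force on the tool from outside, world axes, zero at the start; "ft_torque": the same for the moment, N m; "grip_width": finger opening in m; "grasp_force": force on a finger pad.
Only numpy, scipy, OpenCV 4.12 (cv2) and the standard library are available. Lean on these libraries where they do the work, as an engineer would, in place of code of your own. Each camera call takes 0.05 s, during which the arm holds its last target. There are 200 camera calls.

## Working session

There is one attempt and no reset: what is moved stays moved. The work goes in short steps, Python scripts to look and compute and a tool call to move; the robot and the scene stay as the last step left them, time stands still between calls to the robot, and variables do not carry over. Pictures are saved under pics/ and viewed, at most 10 in all, crops included, and the job is handed in when it is done.

Besides the shell and the picture viewer there is one more tool, called as name(argument=value, ...) on one line, values as JSON. arm_command: Moves the arm, as the interface text tells. Its arguments: {"type":"object","properties":{"delta_pos":{"type":"array"},"dr":{"type":"array"},"jaw":{"type":"array"}},"required":["delta_pos","dr","jaw"]}

```bash
mkdir -p pics
cat > h.py <<'E'
from rig import *
import numpy as np, cv2
from scipy.spatial.transform import Rotation as R
def q2R(q): return R.from_quat([q[1],q[2],q[3],q[0]]).as_matrix()
def campose(n,s=None):
    c=calibration(n)
    if n=="wrist":
        T=np.eye(4);T[:3,:3]=q2R(s["orientation"]);T[:3,3]=s["position"]
        T=T@np.array(c["mount"])
        return c,T[:3,:3],T[:3,3]
    o=np.array(c["orientation"]); return c,(o if o.shape==(3,3) else q2R(o)),np.array(c["position"])
def ray(n,uv,s=None):
    c,Rm,p=campose(n,s)
    K=np.array([[c["fx"],0,c["cx"]],[0,c["fy"],c["cy"]],[0,0,1.]])
    x=cv2.undistortPoints(np.array([[uv]],float),K,np.array([c["k1"],0,0,0,0.]))[0,0]
    d=Rm@np.array([x[0],x[1],1]);return p,d/np.linalg.norm(d)
def onz(n,uv,z,s=None):
    p,d=ray(n,uv,s);return p+d*(z-p[2])/d[2]
def proj(n,P,s=None):
    c,Rm,p=campose(n,s);q=(np.asarray(P)-p)@Rm
    x,y=q[...,0]/q[...,2],q[...,1]/q[...,2];f=1+c["k1"]*(x*x+y*y)
    return np.stack([c["fx"]*x*f+c["cx"],c["fy"]*y*f+c["cy"]],-1)
def tri(obs):
    A=np.zeros((3,3));b=np.zeros(3)
    for p,d in obs:
        M=np.eye(3)-np.outer(d,d);A+=M;b+=M@p
    return np.linalg.solve(A,b)
E
python3 - <<'E'
from h import *
np.set_printoptions(precision=4,suppress=True)
s=sense();print(s["time_s"],s["position"],s["orientation"],s["force"],s["grip_width"])
for n in("top","side","wrist"):
    im=snapshot(n);cv2.imwrite(f"pics/{n}0.png",im[:,:,::-1])
    print(n,calibration(n))
for n in("top","side"):
    for o in("test_jig","plunger","depth_stop","block","scanner","squeeze_point","trigger_face"):
        print(n,o,[(np.round(r["uv"],1).tolist(),round(r["confidence"],2)) for r in tip_of(n,o)][:4])
print(sense()["time_s"])
E
```

```text
0.0 [ 0.1606 -0.6292  0.2473] [-0.001   0.9922  0.1246 -0.0002] [-0.0619  0.3136  0.7035] 0.08561741010261985
top {'fx': 472.5525357328177, 'fy': 472.5525357328177, 'cx': 324.8836137642584, 'cy': 197.81843650671033, 'k1': 0.037463441978131166, 'position': array([0.3871, 0.0818, 1.2268]), 'orientation': array([ 0.0722, -0.6951,  0.713 , -0.0571])}
side {'fx': 454.73032737520793, 'fy': 454.73032737520793, 'cx': 318.75128477984765, 'cy': 197.5604684440415, 'k1': -0.02678193950934304, 'position': array([-0.1836,  0.8136,  1.0512]), 'orientation': array([ 0.1651, -0.3715,  0.8305, -0.3808])}
wrist {'fx': 315.42967561009453, 'fy': 315.42967561009453, 'cx': 315.7992629516152, 'cy': 199.91216869085676, 'k1': -0.05162034599656581, 'mount': array([[ 0.0012, -0.9594, -0.2822,  0.0715],
       [ 1.    ,  0.0011,  0.0005,  0.    ],
       [-0.0002, -0.2822,  0.9594, -0.1254],
       [ 0.    ,  0.    ,  0.    ,  1.    ]])}
top test_jig [([308.5, 194.2], 0.9)]
top plunger [([284.5, 201.0], 0.54)]
top depth_stop [([286.7, 195.8], 0.61)]
top block [([330.7, 194.4], 0.96), ([387.5, 210.2], 0.94), ([327.0, 257.8], 0.86), ([281.8, 124.4], 0.72)]
top scanner [([472.0, 200.4], 0.98)]
top squeeze_point [([499.2, 222.9], 0.72)]
top trigger_face [([482.1, 221.2], 0.7)]
side test_jig [([301.6, 232.9], 0.81)]
side plunger [([305.0, 211.2], 0.58)]
side depth_stop [([296.2, 216.5], 0.6), ([392.9, 181.6], 0.19)]
side block [([251.1, 210.7], 0.79), ([318.2, 216.6], 0.73), ([359.4, 209.4], 0.73), ([273.2, 199.9], 0.72)]
side scanner [([395.1, 183.1], 0.93)]
side squeeze_point [([419.7, 161.7], 0.61)]
side trigger_face [([413.6, 165.6], 0.51)]
0.85
```

View pics/top0.png

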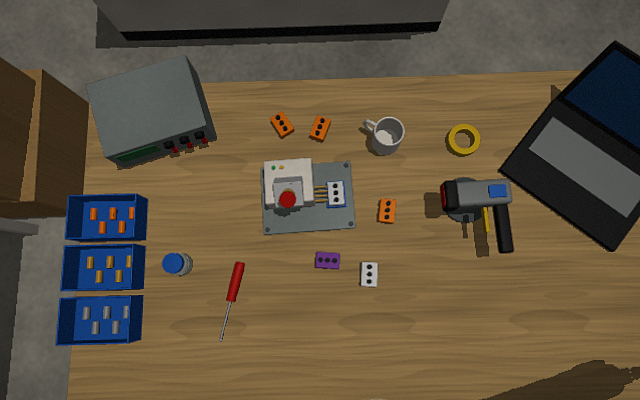

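View pics/side0.png

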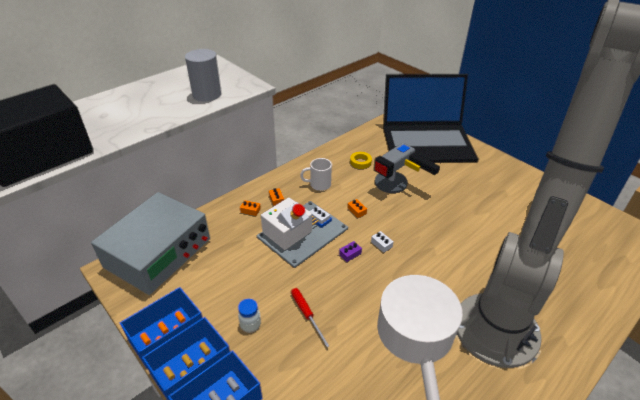

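Run:
```python
from h import *
np.set_printoptions(precision=4,suppress=True)
U={"jig":((308.5,194.2),(301.6,232.9)),"plunger":((284.5,201),(305,211.2)),"stop":((286.7,195.8),(296.2,216.5)),"scanner":((472,200.4),(395.1,183.1)),"sq":((499.2,222.9),(419.7,161.7)),"tf":((482.1,221.2),(413.6,165.6))}
Z={"jig":0,"plunger":.1496,"scanner":0,"sq":.11,"tf":.11,"stop":.115}
for k,(a,b) in U.items(): print(k,tri([ray("top",a),ray("side",b)]),onz("top",a,Z[k]),onz("side",b,Z[k]))
print("block",onz("top",(330.7,194.4),.015),"rivals",onz("top",(387.5,210.2),0),onz("top",(327,257.8),0))
```

```text
jig [ 0.6266  0.1484 -0.0108] [0.6256 0.1486 0.    ] [0.6172 0.1545 0.    ]
plunger [0.5731 0.1894 0.1511] [0.582  0.1964 0.1496] [0.5643 0.1833 0.1496]
stop [0.599  0.1931 0.1111] [0.6008 0.1947 0.115 ] [0.5927 0.1941 0.115 ]
scanner [ 0.5985 -0.2844 -0.0169] [ 0.5972 -0.2782  0.    ] [ 0.5846 -0.2683  0.    ]
sq [ 0.5217 -0.3033  0.1154] [ 0.5231 -0.3046  0.11  ] [ 0.5251 -0.3103  0.11  ]
tf [ 0.5237 -0.2664  0.1159] [ 0.5281 -0.2654  0.11  ] [ 0.5248 -0.2764  0.11  ]
block [0.6205 0.0898 0.015 ] rivals [ 0.5772 -0.0577  0.    ] [0.4572 0.1037 0.    ]
```

The top view shows the jig plate at about (308,197), the red plunger head at (287,199), the nest and block at (336,193) and the scanner at (475,195), with its grip running down to (504,235). The side view agrees. The jig's -x points to image-down, which is roughly world -x. I'll go above both for one wrist look.

```bash
cat > plan.py <<'E'
from h import *
import json
def Rd(zdir,yaw):  # tool x at heading yaw, tool z tilted: zdir=tilt angle toward +x heading
    t=zdir;Y=R.from_euler("z",yaw).as_matrix()
    x=np.array([np.cos(t),0,np.sin(t)]);z=np.array([np.sin(t),0,-np.cos(t)])
    return Y@np.c_[x,np.cross(z,x),z]
def plan(pts,jaw,s=None,v=.045,w=.13,start=None):
    """pts: list of (pos,R). prints rounded rows"""
    if start is None:
        s=sense();p=np.array(s["position"]);Rc=q2R(s["orientation"])
    else: p,Rc=start
    rows=[]
    for P,RT in pts:
        P=np.array(P);rv=R.from_matrix(Rc.T@RT).as_rotvec()
        n=int(max(np.ceil(np.linalg.norm(P-p)/v),np.ceil(np.linalg.norm(rv)/w),1))
        for i in range(n,0,-1):
            d=np.round(Rc.T@((P-p)/i)*100,1);r=np.round(R.from_matrix(Rc.T@RT).as_rotvec()/i,3)
            rows.append((d.tolist(),r.tolist()));p=p+Rc@(d/100);Rc=Rc@R.from_rotvec(r).as_matrix()
    for k in range(0,len(rows),12):
        c=rows[k:k+12];print(json.dumps([a for a,_ in c]),json.dumps([b for _,b in c]),[jaw]*len(c))
    return p,Rc
E
python3 - <<'E'
from plan import *
plan([((.45,-.35,.34),Rd(0,.1)),((.58,-.07,.35),Rd(0,0))],0.0)
E
```

```text
[[3.5, -2.0, -0.9], [3.5, -2.0, -0.9], [3.4, -2.1, -0.9], [3.4, -2.2, -0.9], [3.4, -2.2, -0.9], [3.3, -2.3, -0.9], [3.3, -2.3, -0.9], [3.3, -2.3, -1.0], [3.2, -2.4, -0.9], [3.2, -2.5, -1.0], [2.2, -3.8, -0.1], [2.2, -3.8, -0.1]] [[0.0, 0.0, 0.015], [0.0, -0.0, 0.015], [0.0, -0.0, 0.015], [0.0, -0.0, 0.015], [0.0, -0.0, 0.015], [0.0, -0.0, 0.015], [0.0, -0.0, 0.015], [0.0, -0.0, 0.015], [0.0, -0.0, 0.015], [0.0, -0.0, 0.015], [0.0, -0.0, 0.014], [0.0, -0.0, 0.014]] [0.0, 0.0, 0.0, 0.0, 0.0, 0.0, 0.0, 0.0, 0.0, 0.0, 0.0, 0.0]
[[2.1, -3.9, -0.2], [2.1, -3.9, -0.1], [2.1, -3.9, -0.2], [2.0, -3.9, -0.1], [1.9, -3.9, -0.2]] [[0.0, -0.0, 0.014], [0.0, -0.0, 0.014], [0.0, -0.0, 0.015], [0.0, -0.0, 0.014], [0.0, -0.0, 0.015]] [0.0, 0.0, 0.0, 0.0, 0.0]
```

arm_command(delta_pos=[[3.5, -2.0, -0.9], [3.5, -2.0, -0.9], [3.4, -2.1, -0.9], [3.4, -2.2, -0.9], [3.4, -2.2, -0.9], [3.3, -2.3, -0.9], [3.3, -2.3, -0.9], [3.3, -2.3, -1.0], [3.2, -2.4, -0.9], [3.2, -2.5, -1.0], [2.2, -3.8, -0.1], [2.2, -3.8, -0.1]], dr=[[0, 0, 0.015], [0, 0, 0.015], [0, 0, 0.015], [0, 0, 0.015], [0, 0, 0.015], [0, 0, 0.015], [0, 0, 0.015], [0, 0, 0.015], [0, 0, 0.015], [0, 0, 0.015], [0, 0, 0.014], [0, 0, 0.014]], jaw=[0, 0, 0, 0, 0, 0, 0, 0, 0, 0, 0, 0])

```text
time_s: 2.05
position: [0.4877, -0.2684, 0.3428]
orientation: [0.0, 0.999, 0.035, 0.0]
force: [0.5, 1.2, 0.4]
grip_width: 0.0
grasp_force: 0.0
```

arm_command(delta_pos=[[2.1, -3.9, -0.2], [2.1, -3.9, -0.1], [2.1, -3.9, -0.2], [2.0, -3.9, -0.1], [1.9, -3.9, -0.2], [0, 0, 0], [0, 0, 0]], dr=[[0, 0, 0.014], [0, 0, 0.014], [0, 0, 0.015], [0, 0, 0.014], [0, 0, 0.015], [0, 0, 0], [0, 0, 0]], jaw=[0, 0, 0, 0, 0, 0, 0])

```text
time_s: 2.75
position: [0.5804, -0.0693, 0.3502]
orientation: [0.0, 1.0, 0.001, -0.0]
force: [-0.6, -0.6, -0.4]
grip_width: 0.0001
grasp_force: 0.0
```

Run:
```python
from h import *
np.set_printoptions(precision=4,suppress=True)
s=sense();print(s["time_s"],s["position"],s["orientation"],s["force"],s["grip_width"])
cv2.imwrite("pics/w1.png",snapshot("wrist")[:,:,::-1])
Z={"test_jig":0,"plunger":.1496,"depth_stop":.115,"block":.015,"scanner":0,"squeeze_point":.11,"trigger_face":.11}
for o in Z:
    print(o,[(np.round(r["uv"],1).tolist(),round(r["confidence"],2),onz("wrist",r["uv"],Z[o],s)) for r in tip_of("wrist",o)][:4])
```

```text
2.75 [ 0.5804 -0.0693  0.3502] [ 0.0001  1.      0.0014 -0.0001] [-0.6004 -0.5518 -0.4443] 6.003376350360093e-05
test_jig [([170.9, 135.5], 0.8, array([0.6119, 0.148 , 0.    ]))]
plunger [([80.2, 173.6], 0.64, array([0.5847, 0.1858, 0.1496]))]
depth_stop [([96.7, 151.6], 0.65, array([0.6038, 0.187 , 0.115 ])), ([213.0, 131.8], 0.6, array([0.6255, 0.0466, 0.115 ])), ([458.3, 33.8], 0.59, array([ 0.7292, -0.2195,  0.115 ]))]
block [([209.9, 234.3], 0.8, array([0.459 , 0.0975, 0.015 ])), ([210.0, 131.0], 0.75, array([0.6193, 0.083 , 0.015 ])), ([304.9, 161.0], 0.56, array([ 0.5759, -0.0537,  0.015 ]))]
scanner [([454.3, 147.3], 0.81, array([ 0.5959, -0.2795,  0.    ])), ([213.9, 130.9], 0.35, array([0.6184, 0.0821, 0.    ]))]
squeeze_point [([501.4, 218.0], 0.92, array([ 0.5216, -0.3025,  0.11  ]))]
trigger_face [([475.8, 222.3], 0.73, array([ 0.5159, -0.2702,  0.11  ]))]
```

View pics/w1.png

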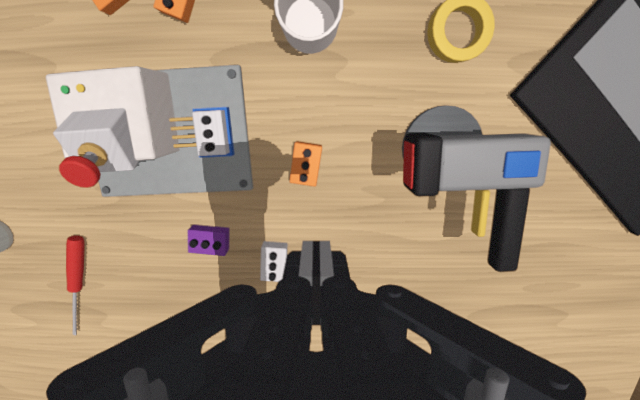

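The wrist view shows the red head at (80,171), plate corners at (241,66) and (252,188), the block in its nest at (211,131), the scanner barrel from (405,165) to (548,162), and the grip from (510,190) to (503,268).

Run:
```python
from h import *
np.set_printoptions(precision=4,suppress=True)
s=sense()
for n,uv,z in[("wrist",(241,66),.012),("wrist",(252,188),.012),("wrist",(103,195),.012),("top",(355,233),.012),("top",(353,161),.012),("top",(262,233),.012),
 ("wrist",(512,192),.125),("wrist",(503,268),.125),("wrist",(442,137),.135),("wrist",(545,137),.135)]: print(n,uv,onz(n,uv,z,s if n=="wrist" else None))
# red head centroid in hsv
for n,box in(("wrist",(55,110,150,200)),("top",(270,305,185,215))):
    im=cv2.imread("pics/w1.png" if n=="wrist" else "pics/top0.png");a,b,c,d=box
    h=cv2.cvtColor(im[c:d,a:b],cv2.COLOR_BGR2HSV);m=((h[...,0]<8)|(h[...,0]>172))&(h[...,1]>150)&(h[...,2]>70)
    ys,xs=np.nonzero(m);uv=(xs.mean()+a,ys.mean()+c);print(n,"head",uv,xs.min()+a,xs.max()+a,ys.min()+c,ys.max()+c,onz(n,uv,.147,s if n=="wrist" else None))
```

```text
wrist (241, 66) [0.7075 0.0311 0.012 ]
wrist (252, 188) [0.534  0.0251 0.012 ]
wrist (103, 195) [0.5233 0.2609 0.012 ]
top (355, 233) [0.5182 0.0298 0.012 ]
top (353, 161) [0.7095 0.0285 0.012 ]
top (262, 233) [0.5244 0.27   0.012 ]
wrist (512, 192) [ 0.5578 -0.3024  0.125 ]
wrist (503, 268) [ 0.4582 -0.3089  0.125 ]
wrist (442, 137) [ 0.6216 -0.2074  0.135 ]
wrist (545, 137) [ 0.623  -0.3231  0.135 ]
wrist head (np.float64(79.35501066098081), np.float64(171.19402985074626)) 59 99 156 186 [0.5876 0.1862 0.147 ]
top head (np.float64(287.0521327014218), np.float64(199.218009478673)) 279 295 191 207 [0.5865 0.1907 0.147 ]
```

Run:
```python
from plan import *
y=.03;a=np.array([-.5*np.cos(y),-.5*np.sin(y),.866])
plan([((.54,.12,.29),Rd(.4,y)),(np.array([.586,.188,.1496])+a*.087,Rd(np.pi/6,y))],0.0)
```

```text
[[-0.8, -3.8, 1.2], [-0.9, -3.8, 1.1], [-0.9, -3.9, 1.1], [-1.0, -3.8, 1.0], [-1.1, -3.9, 0.9], [-0.7, -2.2, 2.1], [-0.8, -2.2, 2.0], [-0.9, -2.2, 2.0]] [[0.001, 0.08, -0.006], [0.001, 0.08, -0.006], [0.002, 0.08, -0.006], [0.001, 0.08, -0.007], [0.002, 0.08, -0.006], [-0.0, 0.041, -0.0], [-0.0, 0.041, -0.0], [-0.0, 0.041, -0.0]] [0.0, 0.0, 0.0, 0.0, 0.0, 0.0, 0.0, 0.0]
```

arm_command(delta_pos=[[-0.8, -3.8, 1.2], [-0.9, -3.8, 1.1], [-0.9, -3.9, 1.1], [-1.0, -3.8, 1.0], [-1.1, -3.9, 0.9], [-0.7, -2.2, 2.1], [-0.8, -2.2, 2.0], [-0.9, -2.2, 2.0], [0, 0, 0], [0, 0, 0]], dr=[[0.001, 0.08, -0.006], [0.001, 0.08, -0.006], [0.002, 0.08, -0.006], [0.001, 0.08, -0.007], [0.002, 0.08, -0.006], [0, 0.041, 0], [0, 0.041, 0], [0, 0.041, 0], [0, 0, 0], [0, 0, 0]], jaw=[0, 0, 0, 0, 0, 0, 0, 0, 0, 0])

```text
time_s: 4.15
position: [0.5417, 0.1871, 0.2247]
orientation: [-0.004, 0.966, 0.016, 0.258]
force: [0.2, -0.2, 0.6]
grip_width: -0.0002
grasp_force: 0.0
```

Run:
```python
from h import *
np.set_printoptions(precision=4,suppress=True)
s=sense();print(s["time_s"],s["position"],s["force"])
im=snapshot("wrist")[:,:,::-1].copy();cv2.imwrite("pics/w2.png",im)
for o in("plunger","depth_stop"):
    for r in tip_of("wrist",o)[:2]: print(o,r["uv"],r["confidence"],onz("wrist",r["uv"],.1496,s))
h=cv2.cvtColor(im,cv2.COLOR_BGR2HSV);m=(((h[...,0]<8)|(h[...,0]>172))&(h[...,1]>150)&(h[...,2]>60)).astype(np.uint8)
n,l,st,c=cv2.connectedComponentsWithStats(m);k=1+st[1:,4].argmax();print("red",st[k],c[k],onz("wrist",c[k],.147,s))
Rt=q2R(s["orientation"]);print("aim px",proj("wrist",np.array(s["position"])+Rt[:,2]*.087,s))
```

```text
4.15 [0.5417 0.1871 0.2247] [ 0.186  -0.1875  0.5933]
plunger [315.6, 216.6] 0.72 [0.5816 0.1884 0.1496]
depth_stop [314.4, 198.6] 0.54 [0.5946 0.1897 0.1496]
red [ 286  185   54   54 2243] [312.3553 211.6317] [0.5856 0.1908 0.147 ]
aim px [315.6601 211.9294]
```

View pics/w2.png

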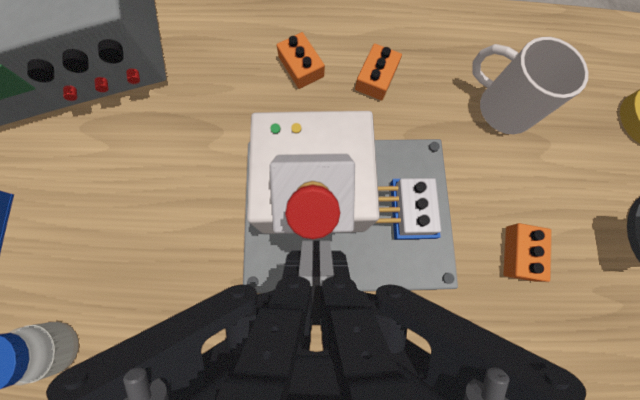

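The head is centred at (312,212) and the aim point is at (316,212), so I'll shift about 2.5 mm to -y and approach along the axis.

arm_command(delta_pos=[[0, -0.2, 2.0], [0, 0, 2.0], [0, 0, 1.5], [0, 0, 0.6], [0, 0, 0.3], [0, 0, 0.2], [0, 0, 0]], dr=[[0, 0, 0], [0, 0, 0], [0, 0, 0], [0, 0, 0], [0, 0, 0], [0, 0, 0], [0, 0, 0]], jaw=[0, 0, 0, 0, 0, 0, 0])

```text
time_s: 5.0
position: [0.5751, 0.1903, 0.1684]
orientation: [-0.004, 0.966, 0.015, 0.259]
force: [-1.1, 0.4, -0.2]
grip_width: -0.0002
grasp_force: 0.0
```

arm_command(delta_pos=[[0, 0, 0.2], [0, 0, 0.2], [0, 0, 0]], dr=[[0, 0, 0], [0, 0, 0], [0, 0, 0]], jaw=[0, 0, 0])

```text
time_s: 5.3
position: [0.5771, 0.1906, 0.1649]
orientation: [-0.004, 0.966, 0.015, 0.259]
force: [-1.8, -0.6, 4.2]
grip_width: 0.0001
grasp_force: 2.4
```

arm_command(delta_pos=[[0, 0, 0.2], [0, 0, 0.1], [0, 0, 0]], dr=[[0, 0, 0], [0, 0, 0], [0, 0, 0]], jaw=[0, 0, 0])

```text
time_s: 5.6
position: [0.5787, 0.1907, 0.1621]
orientation: [-0.004, 0.966, 0.015, 0.259]
force: [-2.0, -0.5, 5.8]
grip_width: -0.0003
grasp_force: 2.9
```

arm_command(delta_pos=[[0, 0, 0.1], [0, 0, 0.1], [0, 0, 0]], dr=[[0, 0, 0], [0, 0, 0], [0, 0, 0]], jaw=[0, 0, 0])

```text
time_s: 5.9
position: [0.5796, 0.1907, 0.1605]
orientation: [-0.004, 0.966, 0.015, 0.259]
force: [-2.8, -0.8, 6.0]
grip_width: -0.0002
grasp_force: 3.3
```

arm_command(delta_pos=[[0, 0, 0.1], [0, 0, 0]], dr=[[0, 0, 0], [0, 0, 0]], jaw=[0, 0])

```text
time_s: 6.1
position: [0.5801, 0.1907, 0.1596]
orientation: [-0.004, 0.966, 0.015, 0.259]
force: [-2.7, -0.2, 6.0]
grip_width: -0.0004
grasp_force: 3.5
```

arm_command(delta_pos=[[0, 0, 0.1], [0, 0, 0]], dr=[[0, 0, 0], [0, 0, 0]], jaw=[0, 0])

```text
time_s: 6.3
position: [0.5806, 0.1908, 0.1588]
orientation: [-0.004, 0.966, 0.015, 0.259]
force: [-2.9, -1.1, 6.4]
grip_width: 0.0001
grasp_force: 3.6
```

arm_command(delta_pos=[[0, 0, 0.1], [0, 0, 0]], dr=[[0, 0, 0], [0, 0, 0]], jaw=[0, 0])

```text
time_s: 6.5
position: [0.5811, 0.1908, 0.1579]
orientation: [-0.004, 0.966, 0.015, 0.259]
force: [-3.9, -0.3, 6.5]
grip_width: -0.0001
grasp_force: 3.8
```

arm_command(delta_pos=[[0, 0, 0.1], [0, 0, 0]], dr=[[0, 0, 0], [0, 0, 0]], jaw=[0, 0])

```text
time_s: 6.7
position: [0.5816, 0.1908, 0.1571]
orientation: [-0.004, 0.966, 0.015, 0.259]
force: [-3.9, -1.6, 7.1]
grip_width: 0.0001
grasp_force: 4.0
```

arm_command(delta_pos=[[0, 0, 0.1], [0, 0, 0]], dr=[[0, 0, 0], [0, 0, 0]], jaw=[0, 0])

```text
time_s: 6.9
position: [0.5821, 0.1908, 0.1562]
orientation: [-0.004, 0.966, 0.015, 0.259]
force: [-4.6, -1.3, 6.6]
grip_width: -0.0
grasp_force: 4.1
```

arm_command(delta_pos=[[0, 0, 0.1], [0, 0, 0]], dr=[[0, 0, 0], [0, 0, 0]], jaw=[0, 0])

```text
time_s: 7.1
position: [0.5826, 0.1908, 0.1554]
orientation: [-0.004, 0.966, 0.015, 0.259]
force: [-5.0, -1.4, 7.6]
grip_width: 0.0
grasp_force: 4.3
```

arm_command(delta_pos=[[0, 0, 0.1], [0, 0, 0]], dr=[[0, 0, 0], [0, 0, 0]], jaw=[0, 0])

```text
time_s: 7.3
position: [0.583, 0.1909, 0.1545]
orientation: [-0.004, 0.966, 0.015, 0.259]
force: [-4.4, -0.5, 7.8]
grip_width: -0.0001
grasp_force: 4.5
```

arm_command(delta_pos=[[0, 0, 0.1], [0, 0, 0]], dr=[[0, 0, 0], [0, 0, 0]], jaw=[0, 0])

```text
time_s: 7.5
position: [0.5835, 0.1909, 0.1537]
orientation: [-0.004, 0.966, 0.015, 0.259]
force: [-4.7, -0.9, 7.4]
grip_width: -0.0001
grasp_force: 4.6
```

arm_command(delta_pos=[[0, 0, 0.1], [0, 0, 0]], dr=[[0, 0, 0], [0, 0, 0]], jaw=[0, 0])

```text
time_s: 7.7
position: [0.5839, 0.1909, 0.153]
orientation: [-0.004, 0.966, 0.015, 0.259]
force: [-5.4, -0.8, 8.9]
grip_width: 0.0006
grasp_force: 5.5
```

Grasp force and lag both jumped, so this is probably the stop. I'll use smaller steps from here.

arm_command(delta_pos=[[0, 0, 0.05], [0, 0, 0]], dr=[[0, 0, 0], [0, 0, 0]], jaw=[0, 0])

```text
time_s: 7.9
position: [0.5839, 0.1909, 0.1529]
orientation: [-0.004, 0.966, 0.015, 0.259]
force: [-9.7, -1.8, 13.3]
grip_width: -0.0003
grasp_force: 8.3
```

Axial force is about 16 N against about 9 N from the spring, so it is firmly on the stop. Holding for a second.

arm_command(delta_pos=[[0, 0, 0], [0, 0, 0], [0, 0, 0], [0, 0, 0], [0, 0, 0], [0, 0, 0], [0, 0, 0], [0, 0, 0], [0, 0, 0], [0, 0, 0]], dr=[[0, 0, 0], [0, 0, 0], [0, 0, 0], [0, 0, 0], [0, 0, 0], [0, 0, 0], [0, 0, 0], [0, 0, 0], [0, 0, 0], [0, 0, 0]], jaw=[0, 0, 0, 0, 0, 0, 0, 0, 0, 0])

```text
time_s: 8.9
position: [0.584, 0.1909, 0.153]
orientation: [-0.004, 0.966, 0.015, 0.259]
force: [-9.8, -2.0, 12.7]
grip_width: 0.0002
grasp_force: 8.2
```

arm_command(delta_pos=[[0, 0, -0.5], [0, 0, -0.7], [0, 0, -0.8], [0, 0, -1.5], [0, 0, -3.0], [0, 0, -4.0], [0, 0, 0], [0, 0, 0]], dr=[[0, 0, 0], [0, 0, 0], [0, 0, 0], [0, 0, 0], [0, 0, 0], [0, 0, 0], [0, 0, 0], [0, 0, 0]], jaw=[0, 0, 0, 0, 0, 0, 0, 0])

```text
time_s: 9.7
position: [0.5316, 0.1888, 0.2433]
orientation: [-0.004, 0.966, 0.015, 0.259]
force: [0.0, 0.5, -0.7]
grip_width: 0.0001
grasp_force: 0.0
```

Run:
```python
from plan import *
s=sense();print(s["force"])
# look pose above grip: scanner heading
plan([((.48,0,.33),Rd(.25,.03)),((.50,-.295,.25),Rd(0,.03))],1.0)
```

```text
[ 0.00859599  0.51003345 -0.74658542]
[[-0.1, 3.7, -2.1], [-0.2, 3.8, -2.1], [-0.4, 3.7, -2.0], [-0.5, 3.8, -2.0], [-0.6, 3.7, -2.0], [-0.1, 4.2, 1.1], [-0.1, 4.2, 1.2], [-0.0, 4.2, 1.1], [-0.0, 4.2, 1.2], [0.0, 4.2, 1.2], [0.1, 4.3, 1.1], [0.1, 4.2, 1.1]] [[-0.0, -0.055, 0.0], [-0.0, -0.055, 0.0], [-0.0, -0.055, 0.0], [-0.0, -0.055, 0.001], [-0.001, -0.055, 0.0], [0.0, -0.036, 0.0], [0.0, -0.036, 0.0], [0.0, -0.036, 0.0], [0.0, -0.035, 0.0], [0.0, -0.036, 0.0], [0.0, -0.035, 0.0], [0.0, -0.036, 0.0]] [1.0, 1.0, 1.0, 1.0, 1.0, 1.0, 1.0, 1.0, 1.0, 1.0, 1.0, 1.0]
```

arm_command(delta_pos=[[-0.1, 3.7, -2.1], [-0.2, 3.8, -2.1], [-0.4, 3.7, -2.0], [-0.5, 3.8, -2.0], [-0.6, 3.7, -2.0], [-0.1, 4.2, 1.1], [-0.1, 4.2, 1.2], [0, 4.2, 1.1], [0, 4.2, 1.2], [0, 4.2, 1.2], [0.1, 4.3, 1.1], [0.1, 4.2, 1.1]], dr=[[0, -0.055, 0], [0, -0.055, 0], [0, -0.055, 0], [0, -0.055, 0.001], [-0.001, -0.055, 0], [0, -0.036, 0], [0, -0.036, 0], [0, -0.036, 0], [0, -0.035, 0], [0, -0.036, 0], [0, -0.035, 0], [0, -0.036, 0]], jaw=[1, 1, 1, 1, 1, 1, 1, 1, 1, 1, 1, 1])

```text
time_s: 10.9
position: [0.5005, -0.2908, 0.2444]
orientation: [0.001, 1.0, 0.014, 0.001]
force: [1.1, 0.1, 1.0]
grip_width: 0.0853
grasp_force: 0.0
```

arm_command(delta_pos=[[0, 0, 0], [0, 0, 0]], dr=[[0, 0, 0], [0, 0, 0]], jaw=[1, 1])

```text
time_s: 11.1
position: [0.5005, -0.2895, 0.2444]
orientation: [0.0, 1.0, 0.013, 0.001]
force: [0.7, 1.2, 0.5]
grip_width: 0.0854
grasp_force: 0.0
```

Run:
```python
from h import *
np.set_printoptions(precision=4,suppress=True)
s=sense();print(s["time_s"],s["position"],s["orientation"])
im=snapshot("wrist")[:,:,::-1].copy();cv2.imwrite("pics/w3.png",im)
for o in("squeeze_point","trigger_face"):
    for r in tip_of("wrist",o)[:2]: print(o,r["uv"],r["confidence"],onz("wrist",r["uv"],.110,s))
```

```text
11.1 [ 0.5005 -0.2895  0.2444] [0.0002 0.9999 0.013  0.0013]
squeeze_point [331.7, 169.5] 0.86 [ 0.5227 -0.3025  0.11  ]
trigger_face [289.1, 172.6] 0.93 [ 0.5191 -0.2669  0.11  ]
```

View pics/w3.png

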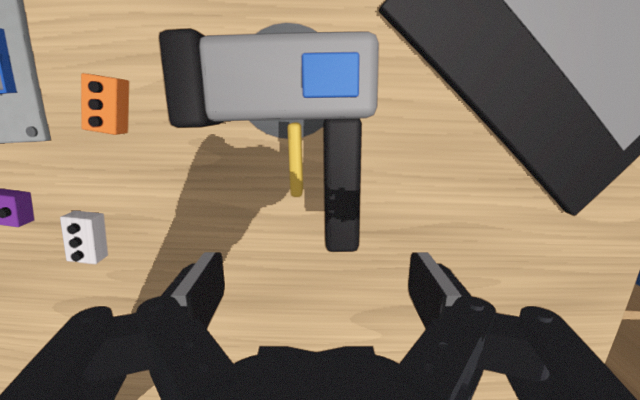

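The wrist view shows the grip from (343,120) to (342,250), edges at columns 324 and 361, with the trigger at columns 289–302 from row 124 to 196.

Run:
```python
from plan import *
np.set_printoptions(precision=4,suppress=True)
s=sense();W=lambda uv,z:onz("wrist",uv,z,s)
a,b=W((343,125),.125),W((342,248),.125);print(a,b,np.arctan2(*(a-b)[[1,0]]))
for uv,z in[((324,180),.125),((361,180),.125),((289,175),.121),((302,175),.121),((377,50),.135),((203,50),.135)]:print(uv,W(uv,z))
```

```text
[ 0.5616 -0.3066  0.125 ] [ 0.459  -0.3114  0.125 ] 0.046875705003072615
(324, 180) [ 0.518  -0.2937  0.125 ]
(361, 180) [ 0.5189 -0.3234  0.125 ]
(289, 175) [ 0.5203 -0.2653  0.121 ]
(302, 175) [ 0.5207 -0.2758  0.121 ]
(377, 50) [ 0.6142 -0.3268  0.135 ]
(203, 50) [ 0.6108 -0.205   0.135 ]
```

Run:
```python
from plan import *
plan([((.521,-.300,.19),Rd(0,.04)),((.521,-.300,.107),Rd(0,.04))],1.0,v=.03)
```

```text
[[0.6, 0.4, 1.9], [0.6, 0.5, 1.9], [0.7, 0.4, 1.9], [-0.0, 0.0, 2.8], [-0.0, 0.0, 2.7], [-0.0, 0.0, 2.8]] [[0.001, -0.002, -0.003], [0.0, -0.002, -0.003], [0.001, -0.002, -0.003], [-0.0, -0.0, -0.0], [-0.0, -0.0, -0.0], [-0.0, -0.0, -0.0]] [1.0, 1.0, 1.0, 1.0, 1.0, 1.0]
```

arm_command(delta_pos=[[0.6, 0.4, 1.9], [0.6, 0.5, 1.9], [0.7, 0.4, 1.9], [0, 0, 2.8], [0, 0, 2.7], [0, 0, 2.8], [0, 0, 0], [0, 0, 0]], dr=[[0.001, -0.002, -0.003], [0, -0.002, -0.003], [0.001, -0.002, -0.003], [0, 0, 0], [0, 0, 0], [0, 0, 0], [0, 0, 0], [0, 0, 0]], jaw=[1, 1, 1, 1, 1, 1, 1, 1])

```text
time_s: 12.05
position: [0.5216, -0.3004, 0.1081]
orientation: [0.0, 1.0, 0.019, 0.001]
force: [0.6, 0.4, 0.8]
grip_width: 0.0853
grasp_force: 0.0
```

Run:
```python
from h import *
s=sense();print(s["position"],s["force"],s["grip_width"])
cv2.imwrite("pics/w4.png",snapshot("wrist")[:,:,::-1])
```

```text
[ 0.52159686 -0.3003537   0.10809793] [0.57313933 0.40979009 0.84173242] 0.08528412253179686
```

View pics/w4.png

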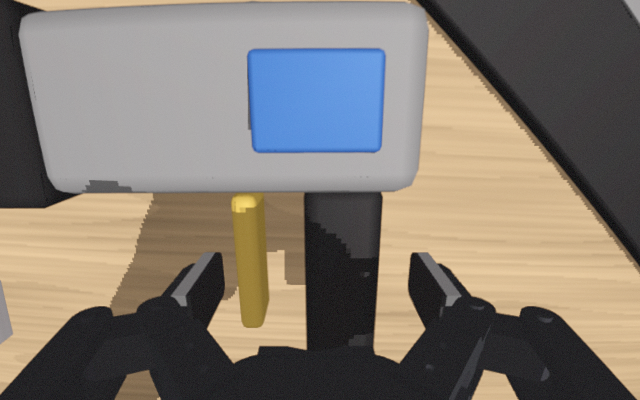

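The trigger at (250,260) and grip at (342,260) lie between the pads at columns 222 and 412. Closing in stages.

arm_command(delta_pos=[[0, 0, 0], [0, 0, 0], [0, 0, 0], [0, 0, 0], [0, 0, 0]], dr=[[0, 0, 0], [0, 0, 0], [0, 0, 0], [0, 0, 0], [0, 0, 0]], jaw=[0.85, 0.7, 0.6, 0.58, 0.58])

```text
time_s: 12.6
position: [0.5221, -0.3008, 0.1091]
orientation: [0.0, 1.0, 0.019, 0.001]
force: [-0.8, 2.9, 5.9]
grip_width: 0.0494
grasp_force: 9.0
```

arm_command(delta_pos=[[0, 0, 0], [0, 0, 0], [0, 0, 0], [0, 0, 0]], dr=[[0, 0, 0], [0, 0, 0], [0, 0, 0], [0, 0, 0]], jaw=[0.56, 0.55, 0.54, 0.54])

```text
time_s: 13.0
position: [0.5221, -0.3015, 0.1096]
orientation: [0.001, 1.0, 0.019, 0.002]
force: [-2.1, 0.3, 7.9]
grip_width: 0.0474
grasp_force: 58.1
```

The width is 47.4 mm with a firm grip, so the trigger is fully squeezed. Hold briefly, release, rise.

arm_command(delta_pos=[[0, 0, 0], [0, 0, 0], [0, 0, 0], [0, 0, 0], [0, 0, 0]], dr=[[0, 0, 0], [0, 0, 0], [0, 0, 0], [0, 0, 0], [0, 0, 0]], jaw=[0.53, 0.53, 0.53, 0.53, 0.53])

```text
time_s: 13.5
position: [0.5221, -0.3016, 0.1096]
orientation: [0.001, 1.0, 0.019, 0.002]
force: [-1.4, 2.3, 8.1]
grip_width: 0.048
grasp_force: 58.1
```

arm_command(delta_pos=[[0, 0, 0], [0, 0, 0], [0, 0, 0], [0, 0, 0], [0, 0, 0], [0, 0, -2], [0, 0, -3], [0, 0, -4], [0, 0, -4], [0, 0, -3], [0, 0, 0], [0, 0, 0]], dr=[[0, 0, 0], [0, 0, 0], [0, 0, 0], [0, 0, 0], [0, 0, 0], [0, 0, 0], [0, 0, 0], [0, 0, 0], [0, 0, 0], [0, 0, 0], [0, 0, 0], [0, 0, 0]], jaw=[0.65, 0.8, 1, 1, 1, 1, 1, 1, 1, 1, 1, 1])

```text
time_s: 14.7
position: [0.5211, -0.3017, 0.2681]
orientation: [0.001, 1.0, 0.019, 0.001]
force: [-0.7, -0.1, -0.7]
grip_width: 0.0852
grasp_force: 0.0
```

Run:
```python
from h import *
s=sense();print(s["time_s"],s["position"],s["force"],s["grip_width"])
a=snapshot("wrist")[:,:,::-1];b=snapshot("top")[60:320,180:560,::-1]
cv2.imwrite("pics/end.png",np.vstack([cv2.resize(a,(480,300)),cv2.resize(b,(480,300))]))
```

```text
14.7 [ 0.5210889  -0.30168347  0.26806649] [-0.67951294 -0.14683799 -0.69405133] 0.0852149919134662
```

View pics/end.png

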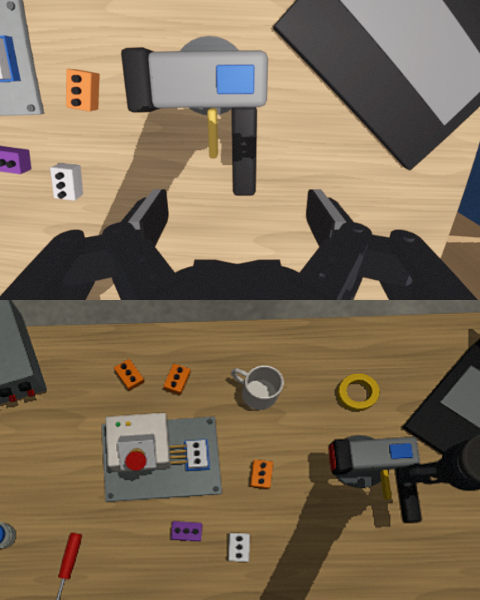

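The trigger has sprung back (213,135 in the upper view). The plunger is up (136,460) and the block is in its nest (196,454) in the lower view.

```bash
python3 -c "
from rig import *
print(sign_off())"
```

```text
the job is handed in; nothing more can be done
None
```

I pressed the plunger onto its stop (about 7 N by my estimate), held it there for a second and let it spring back. I then squeezed the scanner trigger fully and released it, and handed the job in at about 15 s with the block still in its nest; no verdict came back.

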